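# Nest the finished handhelds by length

### The job

Three finished orange handhelds, the ones with a dark screen, lie among empty housings: a long, a medium and a short one. Lay each, screen up and flat on the pocket floor, in the yellow nest whose pocket matches its length, setting it down gently rather than dropping it. Leave the two empty housings, the scanner and the label roll where they are.

Things in the scene. Friction and masses are not known exactly. Their poses are not given: they have to be found in the camera images.
- handheld_long: The long finished handheld: a loose solid orange plastic bar 130 mm long (its y), 48 mm wide (its x), 30 mm high, lying on its back, with a dark screen, a slot and a small white sticker on its top face. Origin: centre of its underside; z up out of the screen. About 220 g, not slippery. Grip it across the 48 mm width; it may be laid in its nest either way round.
- handheld_medium: The medium finished handheld: a loose solid orange plastic bar 105 mm long (its y), 48 mm wide (its x), 30 mm high, lying on its back, with a dark screen, a slot and a small white sticker on its top face. Origin: centre of its underside; z up out of the screen. About 178 g, not slippery. Grip it across the 48 mm width; it may be laid in its nest either way round.
- handheld_short: The short finished handheld: a loose solid orange plastic bar 80 mm long (its y), 48 mm wide (its x), 30 mm high, lying on its back, with a dark screen, a slot and a small white sticker on its top face. Origin: centre of its underside; z up out of the screen. About 135 g, not slippery. Grip it across the 48 mm width; it may be laid in its nest either way round.
- shell_long: An empty orange housing, 130 x 48 x 30 mm (y, x, z): an open-topped hollow shell, 3 mm walls, no screen, four brass posts inside. Loose, 60 g. Origin: centre of its underside. Stays where it is.
- shell_short: An empty orange housing, 80 x 48 x 30 mm (y, x, z): an open-topped hollow shell, 3 mm walls, no screen, four brass posts inside. Loose, 60 g. Origin: centre of its underside. Stays where it is.
- nest_long: The long nest: a fixed low yellow tray, 158 mm (its y) x 76 mm (its x) outside, with one pocket 146 mm (y) x 64 mm (x) for the 130 mm handheld, 8 mm clear all round. Rim 6 mm wide, 13 mm above the bench; pocket floor 5 mm above the bench (8 mm deep). Origin: centre of its underside on the bench; z up.
- nest_medium: The medium nest: a fixed low yellow tray, 133 mm (its y) x 76 mm (its x) outside, with one pocket 121 mm (y) x 64 mm (x) for the 105 mm handheld, 8 mm clear all round. Rim 6 mm wide, 13 mm above the bench; pocket floor 5 mm above the bench (8 mm deep). Origin: centre of its underside on the bench; z up.
- nest_short: The short nest: a fixed low yellow tray, 108 mm (its y) x 76 mm (its x) outside, with one pocket 96 mm (y) x 64 mm (x) for the 80 mm handheld, 8 mm clear all round. Rim 6 mm wide, 13 mm above the bench; pocket floor 5 mm above the bench (8 mm deep). Origin: centre of its underside on the bench; z up.
- scanner: A black hand scanner lying on its side, about 165 mm long (its y) x 80 mm (its x), 36 mm high, loose. Origin on the bench near its middle. Stays where it is.
- label_roll: A roll of blank white labels standing on its flat end, 84 mm across, 50 mm high, with a 38 mm hole, loose. Origin: centre of its underside. Stays where it is.
Not all that is in view belongs to the job. What is shaped like the handheld_medium but purple or turquoise is not meant. Leave any green look-alike of the nest_long alone.

How it is judged:
At the end, for the whole second after the job is handed in: Each handheld lies screen up in the nest of its length: centred within 11 mm along both nest axes, underside under 8 mm above the bench, tilt under 0.06 rad, released, at rest. Empty housings, scanner and label roll are within 25 mm of their starts (x of handheld_long in the frame of nest_long between -0.011 and 0.011 m and y of handheld_long in the frame of nest_long between -0.011 and 0.011 m and z of handheld_long in the frame of nest_long below 0.008 m and angle between each of handheld_long, handheld_medium, handheld_short's own z axis and vertical below 0.06 rad and linear speed of each of handheld_long, handheld_medium, handheld_short below 0.02 m/s and x of handheld_medium in the frame of nest_medium between -0.011 and 0.011 m and y of handheld_medium in the frame of nest_medium between -0.011 and 0.011 m and z of handheld_medium in the frame of nest_medium below 0.008 m and x of handheld_short in the frame of nest_short between -0.011 and 0.011 m and y of handheld_short in the frame of nest_short between -0.011 and 0.011 m and z of handheld_short in the frame of nest_short below 0.008 m and distance of each of shell_long, shell_short, scanner, label_roll from where it was at the start of the episode below 0.025 m); the robot touches nothing.
It fails at once if a handheld is dropped or flung (out of the fingers it moves faster than 0.6 m/s, a fall of about 18 mm) ((contact force between the fingers and handheld_long below 0.05 N and linear speed of handheld_long above 0.6 m/s) or (contact force between the fingers and handheld_medium below 0.05 N and linear speed of handheld_medium above 0.6 m/s) or (contact force between the fingers and handheld_short below 0.05 N and linear speed of handheld_short above 0.6 m/s)).
It fails at once if an empty housing is moved more than 25 mm (distance of any of shell_long, shell_short from where it was at the start of the episode above 0.025 m).
It fails at once if the scanner or the label roll is moved more than 25 mm (distance of any of scanner, label_roll from where it was at the start of the episode above 0.025 m).
It also fails if it takes over 83 s, if anything falls off the work surface, if the arm or the gripper's body presses on something with over 40 N, if the wrist force passes 120 N, or if a joint passes its speed limit or range.

### The arm

A 6-joint arm with a two-finger parallel gripper is mounted at the origin on the work surface. World frame = base frame: x ahead of the robot, y to its left, z up, the work surface at z = 0. Lengths are in m, angles in rad, forces in N, time in s.
With the tool pointing down it reaches from about 0.35 to 0.975 m from the base axis. Payload 17.4 kg.
Tool frame: the origin (TCP) lies at the very end of the fingers, on their centre line; the grasp point (between the pads) lies 19 mm behind it; y points along the fingers, x is the direction in which the jaws open and shut, and the axes are right-handed (so a half turn about y gives the same grasp; the last joint's range is limited). The gripper opens to 85 mm and grips with 20 to 120 N. Pads are 22 mm wide; open, the fingers measure 114 mm over their backs; the gripper's body (76 mm by 85 mm) begins 54 mm behind the grasp point. The pads swing forward as they close: fully open they stand 13 mm farther back than shut.
Start: joints at [1.291, 0.116, 1.442, -0, 1.584, -0.038], TCP at [0.162, 0.655, 0.231] pointing down, gripper open.
Joint ranges: [-2.83, 2.83], [-0.83, 2.19], [0.07, 2.5], [-1.14, 4.28], [0.01, 3], [-2.97, 2.97]. Speed limits (rad/s): [1.89, 1.89, 2.22, 3.14, 3.14, 3.14].

### API

Orientations are given as a unit quaternion [w, x, y, z].
In Python, from bench import robot gives the robot as it stands.
- The arm moves only by the shell command python3 -m inch 'ROWS' [FORCE]. ROWS is JSON, a list of rows, each a list of 7 numbers: the finger opening in mm, from 0 to 85.4, then the shift along the world's x, y, z in units of 50 mm (1.0 is 50 mm), then the turn, a rotation vector about the world's x, y, z in units of 8 degrees (1.0 is 8 degrees). In form: [[hand, x, y, z, ax, ay, az], ...]. A call has 1 to 8 rows; each row shifts and turns the commanded pose from where the row before left it; what a row does not reach is not made up. A row lasts 1/8 s, in which the tool goes at most 62.5 mm and 10.7 degrees, less where a joint would pass 70% of its speed; a pose out of reach is approached as far as the arm can. A call is refused whole if a number of a shift passes 1 or a number of a turn 1, either way. A call with a gripper value outside its range is refused whole. The fingers move at their own pace and stop on an object; FORCE is the grip in N (left out, the last holds). Time passes only in rows, so rows that do not move let the fingers close. It gives the time, the measured TCP pose, the force and the opening at its end, in the units of the state.
- robot.observe(): the state, without advancing time (a new reading comes with each control period).
- robot.capture(name): name is "side" or "top" or "wrist"; returns a dict with "image" (400x640x3 uint8, red, green, blue), "fx", "fy", "cx", "cy" (pixels), "eye" and "orientation" of the camera in the world. Camera axes: x right, y down, z forward; pixel columns grow to the right and rows downward; lengths in m; the calibration is good to about 2 mm. A picture is of the moment at which its call begins. There is no depth.
- robot.hand_in(): hands the job in, once; it reports no verdict.
The state is a dict: "clock": time; "joint_pos": joint angles; "qvel": joint speeds; "tau": joint torques, N m; "ee_pos": TCP position; "ee_rot": TCP orientation; "force": force on the tool from outside, world axes, zero at the start; "wrist_torque": the same for the moment, N m; "width": finger opening in m.
Only numpy, scipy, OpenCV 4.12 (cv2) and the standard library are available. Lean on these libraries where they do the work, as an engineer would, in place of code of your own. Each camera call takes 0.05 s, during which the arm holds its last target. There are 200 camera calls.

## Working session

There is one attempt and no reset: what is moved stays moved. The work goes in short steps, Python scripts to look and compute and a shell command to move; the robot and the scene stay as the last step left them, time stands still between calls to the robot, and variables do not carry over. Pictures are saved under pics/ and viewed, about 12 in all and at most 16, crops included, and the job is handed in when it is done.

```bash
ls; mkdir -p pics
python3 - <<'E'
from bench import robot
import cv2
for n in ("top","side"):
    c=robot.capture(n); cv2.imwrite(f"pics/{n}0.png",c["image"][:,:,::-1])
    print(n,{k:v for k,v in c.items() if k!="image"})
print(robot.observe())
E
```

```text
pics
top {'fx': 450.7674921569751, 'fy': 450.7674921569751, 'cx': 319.8616036114037, 'cy': 208.5954435149714, 'eye': array([ 0.18466218, -0.03721848,  1.33553447]), 'orientation': array([ 0.07800528, -0.67267265,  0.73129134, -0.08148412])}
side {'fx': 494.92971542695193, 'fy': 494.92971542695193, 'cx': 314.196628670982, 'cy': 203.6258023200453, 'eye': array([ 0.09147017, -1.15777972,  0.76896691]), 'orientation': array([-0.48444716,  0.86103804, -0.13207151,  0.08050809])}
{'clock': 0.1, 'joint_pos': array([ 1.29121245e+00,  1.16427149e-01,  1.44220640e+00, -2.03637733e-05,
        1.58401087e+00, -3.78290855e-02]), 'qvel': array([-1.99984293e-04, -1.34433144e-03, -3.08957846e-05, -4.36284424e-04,
        1.85945208e-03, -3.81908781e-04]), 'tau': array([ 2.20553869e-03, -7.33659768e+01, -6.33801413e+01, -1.20062127e-04,
        5.28562596e-03, -6.46851754e-05]), 'ee_pos': array([0.16158385, 0.65519102, 0.2306384 ]), 'ee_rot': array([-0.5564193 ,  0.55686713,  0.43576288, -0.43635682]), 'force': array([ 4.29211275e-01, -4.13157383e-05,  6.97135518e-01]), 'wrist_torque': array([0.02857776, 0.00697103, 0.01670917]), 'width': 0.0854222095163747}
```

View pics/top0.png

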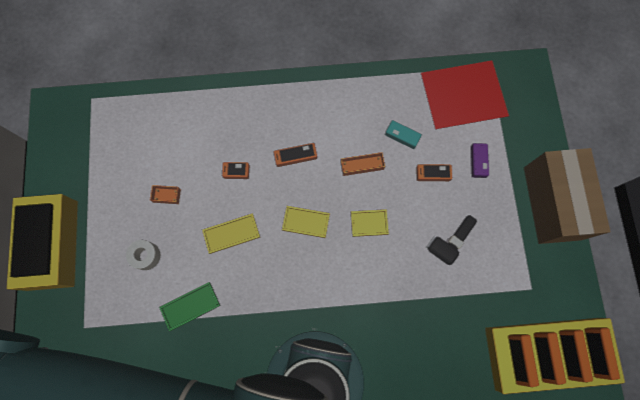

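View pics/side0.png

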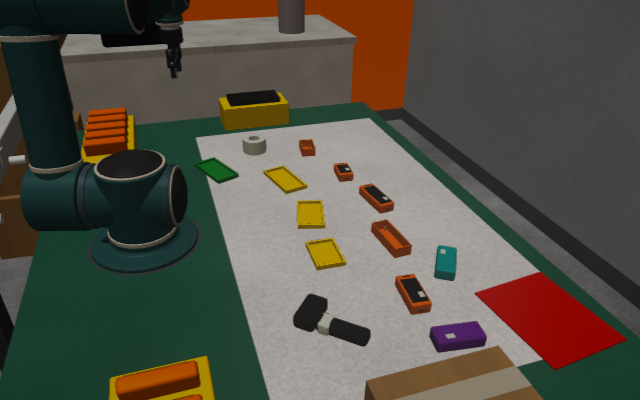

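The top view shows screened handhelds at (236,170) short, (296,154) long and (434,172) medium. The look-alikes are the empty shells at (166,194) and (363,163), turquoise (403,134), purple (480,160), the tray at bottom right with orange bars (565,355), and the green nest (190,306). The yellow nests are at (232,233), (306,221) and (369,222). The yellow bins at (40,240) and (555,355) are not nests.

```bash
cat > h.py <<'E'
import numpy as np, cv2
from scipy.spatial.transform import Rotation as R
from bench import robot
def cast(c,px,z):
    q=c["orientation"]; M=R.from_quat([q[1],q[2],q[3],q[0]]).as_matrix()
    p=np.atleast_2d(np.asarray(px,float)); d=np.c_[(p[:,0]-c["cx"])/c["fx"],(p[:,1]-c["cy"])/c["fy"],np.ones(len(p))]@M.T
    e=np.asarray(c["eye"]); return e+d*((z-e[2])/d[:,2])[:,None]
def blobs(c,lo,hi,z,amin,close=5):
    hsv=cv2.cvtColor(c["image"],cv2.COLOR_RGB2HSV); m=cv2.inRange(hsv,lo,hi)
    m=cv2.morphologyEx(m,cv2.MORPH_CLOSE,np.ones((close,close),np.uint8))
    out=[]
    for k in cv2.findContours(m,cv2.RETR_EXTERNAL,cv2.CHAIN_APPROX_NONE)[0]:
        if cv2.contourArea(k)<amin: continue
        w=cast(c,k[:,0],z)[:,:2]; (cx,cy),(a,b),t=cv2.minAreaRect((w*1000).astype(np.float32))
        if b>a: a,b,t=b,a,t-90      # a = long side, t = its direction (deg, world)
        t=(t+90)%180-90
        out.append((k[:,0].mean(0).round(),round(cx),round(cy),round(a),round(b),round(t,1)))
    return out
OR=((3,120,60),(16,255,255)); YE=((22,120,60),(34,255,255))
def opening_dir():
    q=robot.observe()["ee_rot"]; M=R.from_quat([q[1],q[2],q[3],q[0]]).as_matrix(); return M
E
python3 - <<'E'
from h import *
c=robot.capture("top")
for n,r,z in(("or",OR,.03),("ye",YE,.013)):
    for b in blobs(c,*r,z,150): print(n,b)
print(opening_dir().round(3))
im=c["image"][130:250,130:480,::-1]; cv2.imwrite("pics/crop.png",cv2.resize(im,None,fx=2.25,fy=2.25,interpolation=2))
cv2.imwrite("pics/wr.png",robot.capture("wrist")["image"][:,:,::-1])
E
```

```text
or (array([562., 357.]), 11, -690, 283, 139, -89.9)
or (array([165., 194.]), 568, 405, 80, 50, 85.0)
or (array([362., 163.]), 614, -197, 128, 51, -85.7)
or (array([296., 157.]), 661, 5, 126, 50, -82.9)
ye (array([555., 356.]), 15, -675, 356, 178, -90.0)
ye (array([231., 233.]), 436, 214, 154, 74, -76.2)
ye (array([369., 223.]), 433, -200, 104, 74, 88.4)
ye (array([306., 221.]), 453, -11, 129, 74, 75.1)
ye (array([ 41., 243.]), 460, 773, 283, 196, 0.0)
[[ 0.239 -0.    -0.971]
 [ 0.971 -0.001  0.239]
 [-0.001 -1.     0.   ]]
```

View pics/crop.png

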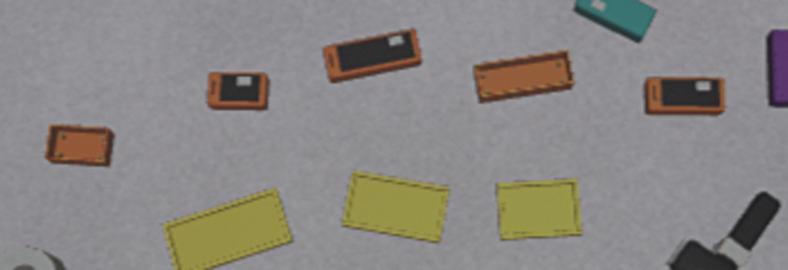

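View pics/wr.png

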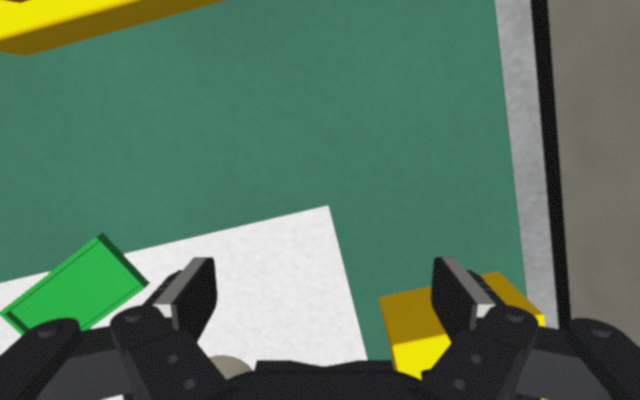

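Sizes agree with the spec to about 4 mm, and the crop confirms the choices: dark screens at crop (238,90), (374,55) and (685,95), while the shells are screenless. I'll move over the long handheld and refine with the wrist camera.

```bash
python3 -m inch '[[85,0.77,-1,0,0,0,-0.95],[85,0.77,-1,0,0,0,-0.95],[85,0.77,-1,0,0,0,-0.95],[85,0.77,-1,0,0,0,-0.95],[85,0.77,-1,0,0,0,-0.95],[85,0.77,-1,0,0,0,-0.95],[85,0.77,-1,0,0,0,-0.95],[85,0.77,-1,0,0,0,-0.95]]'
python3 -m inch '[[85,0.77,-1,0,0,0,-0.95],[85,0.77,-1,0,0,0,0],[85,0.77,-1,0,0,0,0],[85,0.77,-1,0,0,0,0],[85,0.5,-0.8,0,0,0,0],[85,0,0,0,0,0,0]]' 120
python3 - <<'E'
from h import *
print(opening_dir().round(3), robot.observe()["ee_pos"])
c=robot.capture("wrist"); print({k:v for k,v in c.items() if k!="image"})
cv2.imwrite("pics/wr1.png",c["image"][:,:,::-1])
for b in blobs(c,*OR,.03,150,41): print("w",b)
for b in blobs(c,*YE,.013,150,11): print("wy",b)
t=robot.capture("top")
for b in blobs(t,*OR,.03,50,9): print("t",b)
E
```

```text
clock: 1.2
ee_pos: [0.4675, 0.2574, 0.2314]
ee_rot: [0.701, -0.701, -0.093, 0.093]
force: [1.0, 0.8, 0.5]
width: 0.0846
clock: 1.95
ee_pos: [0.6452, 0.0184, 0.2303]
ee_rot: [-0.705, 0.706, 0.046, -0.047]
force: [-0.7, 0.3, 0.2]
width: 0.0846
[[ 0.991 -0.001 -0.132]
 [ 0.132 -0.     0.991]
 [-0.001 -1.    -0.   ]] [0.6451665  0.01842867 0.23027083]
{'fx': 359.01613068780415, 'fy': 359.01613068780415, 'cx': 323.70418831854045, 'cy': 202.16898885433568, 'eye': array([0.63673592, 0.08378772, 0.37296244]), 'orientation': array([0.13262695, 0.98899342, 0.06506773, 0.00826374])}
w (array([276., 330.]), 617, -162, 87, 47, -85.4)
w (array([343., 185.]), 666, 7, 127, 46, -82.6)
w (array([328.,  12.]), 630, 158, 48, 24, 7.5)
wy (array([112., 303.]), 435, -170, 72, 60, -1.7)
wy (array([137., 170.]), 457, -10, 133, 77, 75.0)
wy (array([135.,   8.]), 458, 143, 79, 17, 7.5)
t (array([562., 357.]), 11, -690, 283, 139, -89.9)
t (array([165., 194.]), 568, 405, 80, 50, 85.0)
t (array([435., 174.]), 567, -410, 103, 47, 85.2)
t (array([234., 172.]), 626, 191, 74, 44, 85.2)
t (array([362., 163.]), 614, -197, 128, 51, -85.7)
```

View pics/wr1.png

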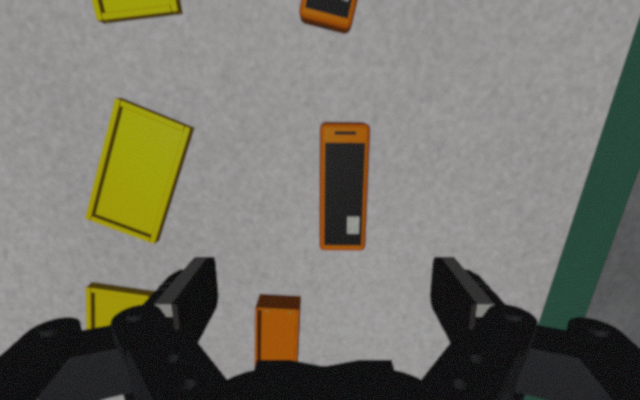

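Wrist view: the long handheld is at pixel (343,185) → (0.666, 0.007), 127x46, screen and sticker visible. The medium nest at (137,170) is measured exactly (133x77). The yaw already fits.

```bash
python3 -m inch '[[85,0.42,-0.23,-0.8,0,0,0],[85,0,0,-1,0,0,0],[85,0,0,-1,0,0,0],[85,0,0,-1,0,0,0],[85,0,0,-0.4,0,0,0],[85,0,0,-0.27,0,0,0],[85,0,0,0,0,0,0]]' 60
python3 -m inch '[[30,0,0,0,0,0,0],[30,0,0,0,0,0,0],[30,0,0,0,0,0,0],[30,0,0,0,0,0,0]]' 60
```

```text
clock: 2.92
ee_pos: [0.6655, 0.0099, 0.0085]
ee_rot: [-0.705, 0.705, 0.048, -0.048]
force: [-0.2, 0.0, -0.3]
width: 0.0848
clock: 3.42
ee_pos: [0.666, 0.0096, 0.0093]
ee_rot: [-0.705, 0.706, 0.048, -0.047]
force: [-1.3, -0.2, 6.3]
width: 0.0468
```

```bash
python3 -m inch '[[30,0,0,0.5,0,0,0],[30,0,0,1,0,0,0],[30,-0.5,0.3,1,0,0,0.4],[30,-1,0.5,1,0,0,0.4],[30,-1,0.5,0.7,0,0,0],[30,-1,0.5,0,0,0,0],[30,-1,0.5,0,0,0,0],[30,0,0,0,0,0,0]]' 60
python3 - <<'E'
from h import *
print(opening_dir().round(3), robot.observe()["ee_pos"],robot.observe()["width"])
c=robot.capture("wrist")
cv2.imwrite("pics/wr2.png",c["image"][:,:,::-1])
for b in blobs(c,*YE,.013,150,11): print("wy",b)
for b in blobs(c,*OR,.03,150,21): print("w",b)
E
```

```text
clock: 4.42
ee_pos: [0.449, 0.1203, 0.2085]
ee_rot: [0.702, -0.701, -0.089, 0.087]
force: [0.4, -0.5, -2.1]
width: 0.0467
[[ 0.969  0.002 -0.247]
 [ 0.247  0.001  0.969]
 [ 0.002 -1.     0.   ]] [0.44895069 0.12028762 0.20850294] 0.04670448502861756
wy (array([339.,  59.]), 437, 222, 100, 75, -76.3)
w (array([324., 233.]), 467, 52, 247, 122, -76.1)
w (array([534., 150.]), 625, 191, 77, 56, 84.3)
```

View pics/wr2.png

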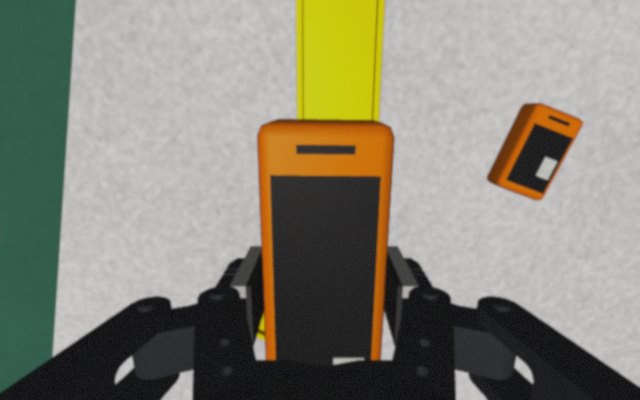

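Run:
```python
from h import *
c=robot.capture("wrist"); p=robot.observe()["ee_pos"]; z=p[2]-.0093+.03
M=opening_dir()
for px in ((325,122),(325,128),(258,140),(394,140)):
    d=cast(c,px,z)[0]-p; print(px,(d@M[:,0]*1e3).round(1),(d@M[:,2]*1e3).round(1))
b=[b for b in blobs(robot.capture("top"),*YE,.013,300,5) if b[0][0]<300 and b[0][0]>100]; print(b)
```

```text
(325, 122) -0.3 60.7
(325, 128) -0.3 58.8
(258, 140) -22.8 54.8
(394, 140) 23.0 54.8
[(array([237., 230.]), 452, 191, 102, 52, -78.3)]
```

```bash
python3 -m inch '[[30,-0.12,1,0,0,0,-0.05],[30,-0.1,0.95,-0.6,0,0,0],[30,0,0,-1,0,0,0],[30,0,0,-1,0,0,0],[30,0,0,-0.5,0,0,0],[30,0,0,0,0,0,0]]' 60
python3 - <<'E'
from h import *
print(robot.observe()["ee_pos"])
c=robot.capture("wrist")
cv2.imwrite("pics/wr3.png",c["image"][:,:,::-1])
p=robot.observe()["ee_pos"];M=opening_dir()
m=cv2.inRange(cv2.cvtColor(c["image"],cv2.COLOR_RGB2HSV),*YE)
k=max(cv2.findContours(m,cv2.RETR_EXTERNAL,cv2.CHAIN_APPROX_NONE)[0],key=cv2.contourArea)[:,0]
d=(cast(c,k,.013)-p)*1e3; u=d@M[:,0];v=d@M[:,2]
print(u.min(),u.max(),v.min(),v.max())
E
```

```text
clock: 5.32
ee_pos: [0.4398, 0.2158, 0.0506]
ee_rot: [-0.702, 0.703, 0.083, -0.086]
force: [0.8, -0.1, -2.7]
width: 0.047
[0.43983275 0.21583455 0.05057491]
-39.66669779550811 35.58464591925684 -8.030595288135075 77.69474076147769
```

View pics/wr3.png

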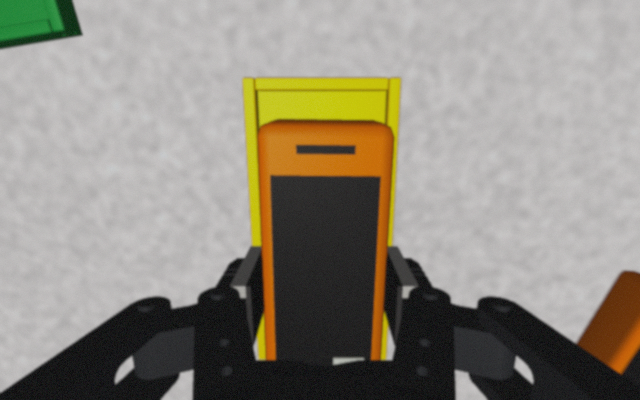

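Wrist view: the handheld sits inside the yellow rim (far rim at row 80, sides at 247 and 397). It needs about 2 mm of correction. Lowering.

```bash
python3 -m inch '[[30,-0.05,0.04,-0.4,0,0,0],[30,0,0,-0.2,0,0,0],[30,0,0,-0.06,0,0,0],[30,0,0,-0.04,0,0,0],[30,0,0,0,0,0,0]]' 60
```

```text
clock: 6.0
ee_pos: [0.4379, 0.2187, 0.0181]
ee_rot: [0.702, -0.702, -0.085, 0.084]
force: [0.1, 1.6, -3.7]
width: 0.0464
```

```bash
python3 -m inch '[[30,0,0,-0.04,0,0,0],[30,0,0,-0.03,0,0,0],[30,0,0,-0.02,0,0,0],[30,0,0,0,0,0,0]]' 60
```

```text
clock: 6.5
ee_pos: [0.4377, 0.2187, 0.0143]
ee_rot: [-0.702, 0.702, 0.085, -0.085]
force: [-8.7, -4.5, 14.8]
width: 0.0465
```

```bash
python3 -m inch '[[56,0,0,0,0,0,0],[62,0,0,0,0,0,0],[62,0,0,0,0,0,0],[62,0,0,0.3,0,0,0],[75,0,0,0.8,0,0,0],[85,0,0,1,0,0,0],[85,0,0,1,0,0,0],[85,0,0,1,0,0,0]]' 60
python3 - <<'E'
from h import *
M=opening_dir();print(robot.observe()["ee_pos"],M[:2,0])
c=robot.capture("wrist")
cv2.imwrite("pics/wr4.png",c["image"][:,:,::-1])
for b in blobs(c,*OR,.035,150,21): print("w",b)
for b in blobs(c,*YE,.013,150,5): print("wy",b)
for b in blobs(robot.capture("top"),*OR,.03,50,9): print("t",b)
E
```

```text
clock: 7.5
ee_pos: [0.4373, 0.2185, 0.2211]
ee_rot: [0.702, -0.702, -0.085, 0.084]
force: [0.6, -0.1, 0.9]
width: 0.0851
[0.43734787 0.21852143 0.22105787] [0.97135478 0.23763113]
w (array([502., 245.]), 624, 193, 79, 55, 84.2)
w (array([324., 178.]), 439, 215, 127, 45, -77.3)
w (array([521.,  23.]), 564, 388, 56, 53, -8.6)
wy (array([302., 343.]), 463, 17, 78, 77, -15.0)
wy (array([324., 171.]), 439, 214, 157, 76, -76.3)
t (array([562., 357.]), 11, -690, 283, 139, -89.9)
t (array([246., 226.]), 447, 168, 51, 36, 14.1)
t (array([435., 174.]), 567, -410, 103, 47, 85.2)
t (array([235., 172.]), 626, 189, 77, 44, 85.2)
t (array([362., 163.]), 614, -197, 128, 51, -85.7)
```

View pics/wr4.png

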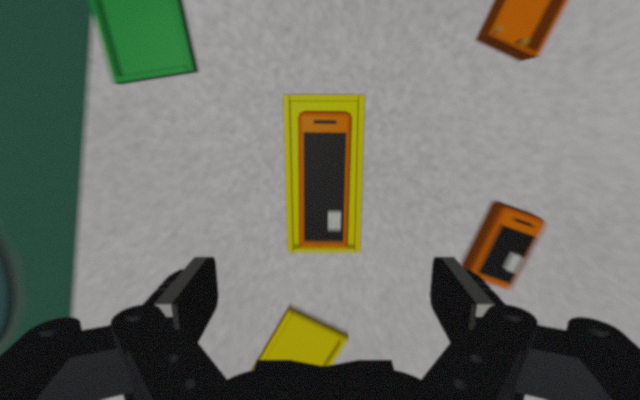

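Long handheld: pixel (324,178) → (439,215), nest centre (439,214), seated. Next is the short one.

```bash
python3 -m inch '[[85,0.95,-0.14,0,0,0,-0.6],[85,0.95,-0.14,0,0,0,-0.6],[85,0.95,-0.14,0,0,0,-0.6],[85,0.95,-0.14,0,0,0,-0.6],[85,0,0,0,0,0,0]]' 60
python3 - <<'E'
from h import *
M=opening_dir();print(robot.observe()["ee_pos"],np.degrees(np.arctan2(M[1,0],M[0,0])))
c=robot.capture("wrist")
cv2.imwrite("pics/wr5.png",c["image"][:,:,::-1])
for b in blobs(c,*OR,.03,150,21): print("w",b)
E
```

```text
clock: 8.22
ee_pos: [0.6295, 0.1898, 0.2172]
ee_rot: [-0.706, 0.706, -0.035, 0.034]
force: [0.7, 0.4, -0.1]
width: 0.0848
[0.62953373 0.18979416 0.21715224] -5.60021794877459
w (array([325., 173.]), 631, 192, 78, 46, 84.4)
w (array([118., 166.]), 442, 215, 130, 58, -77.0)
```

View pics/wr5.png

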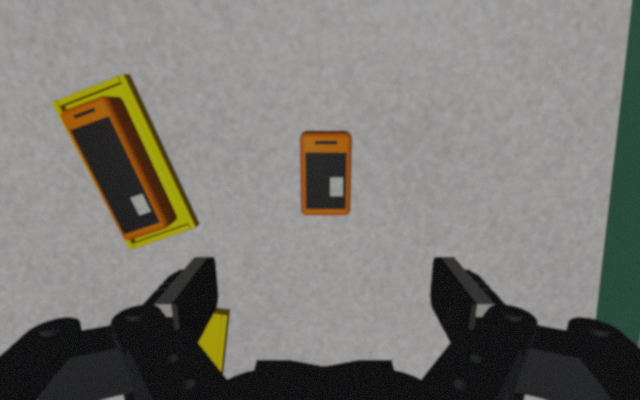

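The short handheld is at pixel (326,173) → (0.631, 0.192), 78x46, screened and aligned. Descending and gripping.

```bash
python3 -m inch '[[85,0.03,0.04,-0.7,0,0,0],[85,0,0,-1,0,0,0],[85,0,0,-1,0,0,0],[85,0,0,-1,0,0,0],[85,0,0,-0.3,0,0,0],[85,0,0,-0.16,0,0,0],[85,0,0,0,0,0,0]]' 60
python3 -m inch '[[30,0,0,0,0,0,0],[30,0,0,0,0,0,0],[30,0,0,0,0,0,0],[30,0,0,0,0,0,0]]' 60
```

```text
clock: 9.15
ee_pos: [0.6297, 0.1929, 0.0118]
ee_rot: [0.707, -0.706, 0.033, -0.034]
force: [-0.4, 0.1, -0.1]
width: 0.0847
clock: 9.65
ee_pos: [0.6298, 0.1928, 0.0115]
ee_rot: [0.706, -0.706, 0.033, -0.034]
force: [-0.8, -0.4, 8.3]
width: 0.0464
```

```bash
python3 -m inch '[[30,0,0,0.5,0,0,0],[30,0,0,1,0,0,0],[30,-0.43,-0.87,0.9,0,0,0],[30,-0.43,-0.87,0,0,0,0.25],[30,-0.43,-0.87,0,0,0,0.25],[30,-0.43,-0.87,0,0,0,0],[30,-0.43,-0.87,0,0,0,0],[30,-0.43,-0.87,0,0,0,0]]' 60
python3 -m inch '[[30,-0.43,-0.86,0,0,0,0],[30,-0.43,-0.86,-0.3,0,0,0],[30,-0.43,-0.86,-0.6,0,0,0],[30,0,0,-0.6,0,0,0],[30,0,0,0,0,0,0]]' 60
cat > fit.py <<'E'
from h import *
import sys
c=robot.capture("wrist"); cv2.imwrite(sys.argv[1],c["image"][:,:,::-1])
p=robot.observe()["ee_pos"];M=opening_dir();print(p,M[:2,0],M[:2,2])
hsv=cv2.cvtColor(c["image"],cv2.COLOR_RGB2HSV)
for n,r,z in(("nest",YE,.013),("held",OR,p[2]-float(sys.argv[2])+.03)):
    k=max(cv2.findContours(cv2.inRange(hsv,*r),cv2.RETR_EXTERNAL,cv2.CHAIN_APPROX_NONE)[0],key=cv2.contourArea)[:,0]
    d=(cast(c,k,z)-p)*1e3; u=d@M[:,0];v=d@M[:,2]; print(n,"u",u.min().round(1),u.max().round(1),"vmax",v.max().round(1))
E
python3 fit.py pics/wr6.png .0115
```

```text
clock: 10.65
ee_pos: [0.5004, -0.0671, 0.1279]
ee_rot: [-0.707, 0.707, -0.009, 0.009]
force: [0.6, -0.3, -2.1]
width: 0.0468
clock: 11.28
ee_pos: [0.4356, -0.1947, 0.051]
ee_rot: [0.708, -0.706, 0.01, -0.008]
force: [-0.3, 1.6, -0.9]
width: 0.0468
[ 0.4365995  -0.19477556  0.05270161] [ 0.99967285 -0.02555591] [0.02555654 0.9996732 ]
nest u -38.5 36.9 vmax 48.3
held u -23.9 22.1 vmax 42.6
```

View pics/wr6.png

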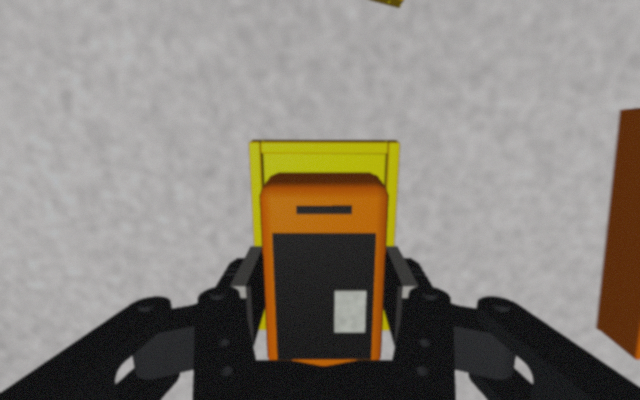

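Wrist view: the short handheld is over the yellow short nest. The far rim at row 142 says to shift about 5 mm toward -y. Lowering.

```bash
python3 -m inch '[[30,0,-0.09,-0.4,0,0,0],[30,0,0,-0.2,0,0,0],[30,0,0,-0.05,0,0,0],[30,0,0,0,0,0,0]]' 60
```

```text
clock: 11.82
ee_pos: [0.4372, -0.1993, 0.0208]
ee_rot: [-0.707, 0.707, -0.009, 0.009]
force: [-0.5, 0.2, -0.5]
width: 0.0462
```

```bash
python3 -m inch '[[30,0,0,-0.05,0,0,0],[30,0,0,-0.03,0,0,0],[30,0,0,-0.02,0,0,0],[30,0,0,0,0,0,0]]' 60
```

```text
clock: 12.32
ee_pos: [0.437, -0.1995, 0.0165]
ee_rot: [0.707, -0.707, 0.009, -0.009]
force: [-8.7, 5.4, 16.7]
width: 0.0467
```

```bash
python3 -m inch '[[56,0,0,0,0,0,0],[62,0,0,0,0,0,0],[62,0,0,0,0,0,0],[62,0,0,0.3,0,0,0],[75,0,0,0.8,0,0,0],[85,0,0,1,0,0,0],[85,0,0,1,0,0,0],[85,0,0,1,0,0,0]]' 60
python3 - <<'E'
from h import *
c=robot.capture("wrist"); print(robot.observe()["ee_pos"])
for b in blobs(c,*OR,.035,150,21): print("w",b)
for b in blobs(c,*YE,.013,150,5): print("wy",b)
E
python3 -m inch '[[85,0.9,-1,0,0,0,-0.4],[85,0.9,-1,0,0,0,0],[85,0.9,-1,0,0,0,0],[85,0,-1,0,0,0,0],[85,0,-0.2,0,0,0,0],[85,0,0,0,0,0,0]]' 60
python3 - <<'E'
from h import *
M=opening_dir();print(robot.observe()["ee_pos"],np.degrees(np.arctan2(M[1,0],M[0,0])))
c=robot.capture("wrist")
cv2.imwrite("pics/wr7.png",c["image"][:,:,::-1])
for b in blobs(c,*OR,.03,150,21): print("w",b)
E
```

```text
clock: 13.32
ee_pos: [0.4366, -0.1993, 0.223]
ee_rot: [-0.707, 0.707, -0.009, 0.009]
force: [0.2, 0.5, 1.1]
width: 0.0853
[ 0.43789185 -0.19997522  0.23006045]
w (array([433., 345.]), 554, -387, 78, 21, 84.7)
w (array([324., 177.]), 437, -201, 79, 46, 88.7)
w (array([512., 165.]), 612, -198, 128, 56, -85.9)
wy (array([322., 171.]), 435, -201, 107, 76, 88.3)
wy (array([329.,  18.]), 443, -56, 76, 40, -15.0)
clock: 14.12
ee_pos: [0.5621, -0.399, 0.2205]
ee_rot: [0.707, -0.706, 0.029, -0.029]
force: [-0.1, 0.5, 0.0]
width: 0.0849
[ 0.56205522 -0.39896667  0.22045875] -4.702599665028909
w (array([572., 258.]), 797, -523, 194, 159, -84.1)
w (array([335., 186.]), 573, -411, 103, 45, 84.8)
w (array([378.,   9.]), 621, -262, 50, 17, -4.7)
w (array([161.,   3.]), 438, -241, 52, 6, -4.7)
```

View pics/wr7.png

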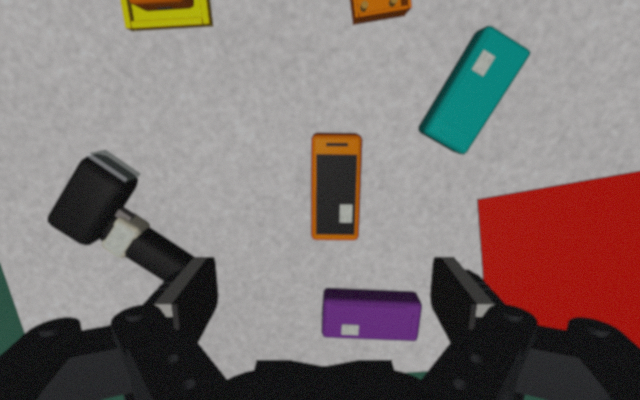

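Short handheld: (437,-201), nest centre (435,-201), good. The medium one is at pixel (335,186) → (0.573,-0.411), 103x45, screened. The fingers will clear the purple (370,315), turquoise (475,90) and scanner.

```bash
python3 -m inch '[[85,0.21,-0.23,-0.7,0,0,0],[85,0,0,-1,0,0,0],[85,0,0,-1,0,0,0],[85,0,0,-1,0,0,0],[85,0,0,-0.35,0,0,0],[85,0,0,-0.15,0,0,0],[85,0,0,0,0,0,0]]' 60
python3 -m inch '[[30,0,0,0,0,0,0],[30,0,0,0,0,0,0],[30,0,0,0,0,0,0],[30,0,0,0,0,0,0]]' 60
```

```text
clock: 15.05
ee_pos: [0.5734, -0.4105, 0.0118]
ee_rot: [-0.706, 0.707, -0.028, 0.029]
force: [-0.2, -0.3, 0.4]
width: 0.085
clock: 15.55
ee_pos: [0.5733, -0.4107, 0.0115]
ee_rot: [-0.706, 0.707, -0.028, 0.029]
force: [-0.3, 0.4, 7.9]
width: 0.0467
```

```bash
python3 -m inch '[[30,0,0,0.5,0,0,0],[30,0,0,1,0,0,0],[30,-0.26,0.89,0.9,0,0,0],[30,-0.26,0.89,0,0,0,-0.45],[30,-0.26,0.89,0,0,0,-0.45],[30,-0.26,0.89,0,0,0,-0.4],[30,-0.26,0.89,0,0,0,0],[30,-0.26,0.89,0,0,0,0]]' 60
python3 -m inch '[[30,-0.26,0.89,0,0,0,0],[30,-0.26,0.89,-0.3,0,0,0],[30,-0.26,0.89,-0.6,0,0,0],[30,0,0,-0.6,0,0,0],[30,0,0,0,0,0,0]]' 60
python3 fit.py pics/wr8.png .0115
```

```text
clock: 16.55
ee_pos: [0.4946, -0.1435, 0.1289]
ee_rot: [-0.701, 0.701, -0.093, 0.093]
force: [0.2, 0.4, -1.4]
width: 0.0468
clock: 17.18
ee_pos: [0.455, -0.0108, 0.0522]
ee_rot: [-0.701, 0.701, -0.093, 0.091]
force: [0.3, 0.2, -0.5]
width: 0.0464
[ 0.45599746 -0.01129065  0.05386268] [ 0.96571695 -0.25959569] [0.25959559 0.96571739]
nest u -38.4 36.8 vmax 66.2
held u -23.8 22.2 vmax 52.5
```

View pics/wr8.png

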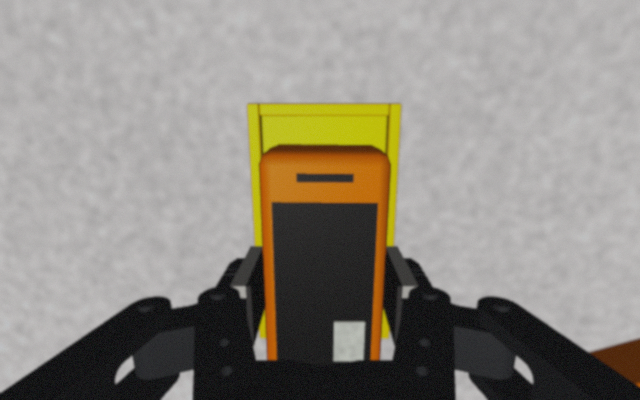

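Wrist view: the medium handheld is centred over its nest within about 2 mm (rim at row 105, sides at 248 and 400). Lowering.

```bash
python3 -m inch '[[30,0,0.02,-0.4,0,0,0],[30,0,0,-0.2,0,0,0],[30,0,0,-0.05,0,0,0],[30,0,0,0,0,0,0]]' 60
python3 -m inch '[[30,0,0,-0.04,0,0,0],[30,0,0,-0.03,0,0,0],[30,0,0,-0.02,0,0,0],[30,0,0,0,0,0,0]]' 60
```

```text
clock: 17.73
ee_pos: [0.4565, -0.0105, 0.0218]
ee_rot: [0.701, -0.701, 0.093, -0.093]
force: [0.4, 0.4, -1.1]
width: 0.0468
clock: 18.23
ee_pos: [0.4562, -0.0102, 0.0166]
ee_rot: [-0.701, 0.701, -0.093, 0.093]
force: [0.4, 0.4, -1.4]
width: 0.0466
```

```bash
python3 -m inch '[[30,0,0,-0.02,0,0,0],[30,0,0,-0.01,0,0,0],[30,0,0,0,0,0,0]]' 60
```

```text
clock: 18.6
ee_pos: [0.4563, -0.0102, 0.0165]
ee_rot: [-0.701, 0.701, -0.093, 0.093]
force: [-10.9, 1.3, 19.2]
width: 0.0469
```

Contact (19 N). Releasing, lifting and checking.

```bash
python3 -m inch '[[56,0,0,0,0,0,0],[62,0,0,0,0,0,0],[62,0,0,0,0,0,0],[62,0,0,0.3,0,0,0],[75,0,0,0.8,0,0,0],[85,0,0,1,0,0,0],[85,0,0,1,0,0,0],[85,0,0,1,0,0,0]]' 60
python3 - <<'E'
from h import *
c=robot.capture("wrist"); print(robot.observe()["ee_pos"])
for b in blobs(c,*OR,.035,150,21): print("w",b)
for b in blobs(c,*YE,.013,150,5): print("wy",b)
E
python3 -m inch '[[85,1,0,0.5,0,0,0],[85,1,0,0.5,0,0,0],[85,1,0,0,0,0,0],[85,0,0,0,0,0,0],[85,0,0,0,0,0,0]]' 60
python3 - <<'E'
from h import *
a=robot.capture("side")["image"]; cv2.imwrite("pics/side1.png",a[100:360,180:500,::-1].repeat(2,0).repeat(2,1))
E
```

```text
clock: 19.6
ee_pos: [0.4558, -0.0102, 0.2231]
ee_rot: [0.701, -0.701, 0.092, -0.093]
force: [1.0, -0.5, -0.2]
width: 0.0851
[ 0.45731577 -0.01033877  0.22993903]
w (array([350., 336.]), 438, -186, 67, 46, 88.5)
w (array([516., 281.]), 612, -175, 108, 54, -85.7)
w (array([324., 177.]), 456, -12, 102, 46, 74.5)
wy (array([347., 325.]), 435, -193, 95, 75, 88.3)
wy (array([322., 170.]), 455, -11, 132, 76, 75.0)
wy (array([262.,  10.]), 443, 139, 69, 28, -15.1)
clock: 20.27
ee_pos: [0.6058, -0.0103, 0.2704]
ee_rot: [-0.701, 0.701, -0.093, 0.093]
force: [0.0, -0.4, 0.3]
width: 0.0849
```

View pics/side1.png

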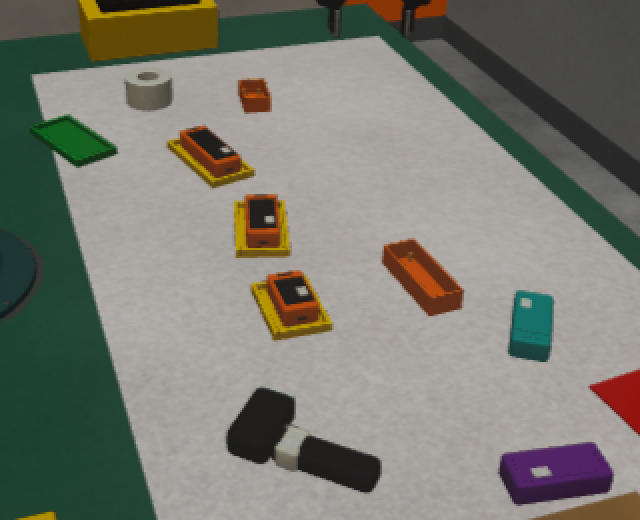

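The side view shows all three handhelds lying flat, screen up, in their nests at (212,150), (263,222) and (293,297). The shells, scanner and roll are undisturbed. Handing in.

```bash
python3 -c "
from bench import robot
print(robot.hand_in())"
```

```text
the job is handed in; nothing more can be done
None
```

All three finished handhelds are in their matching yellow nests, and the job is handed in at about 20 s of the 83 s allowed. Each was lowered until the wrist felt the pocket floor (15–19 N), then released.

| Handheld | Measured centre (mm) | Nest centre (mm) | Difference |
|---|---|---|---|
| Long | (439, 215) | (439, 214) | about 1 mm |
| Medium | (456, -12) | (455, -11) | about 1 mm |
| Short | (437, -201) | (435, -201) | about 2 mm |

- **Last look:** the side view after the last release showed all three flat, screen up and clear of the gripper. Both empty housings, the scanner and the label roll looked to be where they started.
- **Checks that disagreed:** the first top-camera positions were off by about 2–6 mm, so I used the wrist camera for the grasps and fits. The gripper read about 46.7 mm on the 48 mm handhelds, but every grip held.
- **Not measured:** tilt and underside height, which I judged from the contact force and the side view. The verdict is not reported by the hand-in.

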